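Slide the laundry tray up onto the washing machine

ROBOT

A 7-joint arm with a two-finger parallel gripper is mounted at the origin on the work surface. World frame = base frame: x ahead of the robot, y to its left, z up, the work surface at z = 0. Lengths are in m, angles in rad, forces in N, time in s.
With the tool pointing down it reaches from about 0.425 to 0.875 m from the base axis. Payload 9.9 kg.
Tool frame: the origin (TCP) lies at the very end of the fingers, on their centre line; the grasp point (between the pads) lies 19 mm behind it (bot.pinch_z is the distance from the TCP to the grasp point, in m); z points along the fingers, y is the line along which they close (so a half turn about z gives the same grasp; the last joint's range is limited). The gripper opens to 85 mm and grips with 20 to 120 N. Pads are 22 mm wide; open, the fingers measure 114 mm over their backs; the gripper's body (76 mm by 85 mm) begins 54 mm behind the grasp point. The pads swing forward as they close: fully open they stand 13 mm farther back than shut.
Start: joints at [-1.224, 0.576, 0.025, 1.437, -0.015, 1.129, -0.057], TCP at [0.282, 0.613, 0.231] pointing down, gripper open.
Joint ranges: [-2.76, 2.76], [-0.34, 2.15], [-1.52, 1.57], [0.19, 2.46], [-1.09, 4.23], [0.17, 1.99], [-2.82, 2.82]. Speed limits (rad/s): [2.22, 2.22, 3.01, 3.01, 3.14, 3.14, 3.14].

INTERFACE

Orientations are given as a unit quaternion [w, x, y, z].
In Python, from plant import telemetry, read_camera, bot, finder gives the robot as it stands.
- The arm moves only by the shell command python3 -m crank 'ROWS' [FORCE]. ROWS is JSON, a list of rows, each an object with "travel": the shift along the world's x, y, z in mm, a list of three; "yaw": the turn about the world's z in rad; "claw": the opening in per cent of the stroke, from 0 (shut) to 100 (fully open). A call has 1 to 10 rows; each row is the pose to reach, as a shift and turn from the pose commanded when the call began; what a row does not reach only later rows make up. A row lasts 1/8 s, in which the tool goes at most 62.5 mm and 10.7 degrees, less where a joint would pass 70% of its speed; a pose out of reach is approached as far as the arm can. A call with a gripper value outside its range is refused whole. The fingers move at their own pace and stop on an object; FORCE is the grip in N (left out, the last holds). Time passes only in rows, so rows that repeat a pose let the fingers close. It gives the time, the measured TCP pose, the force, the opening and the grip force at its end, in the units of the state.
- telemetry.get_state(): the state, without advancing time (a new reading comes with each control period).
- read_camera(name): name is "scene" or "top" or "wrist"; returns a dict with "frame" (400x640x3 uint8, blue, green, red), "fx", "fy", "cx", "cy" (pixels), "extrinsics" (4x4, takes a point from camera to world coordinates). Camera axes: x right, y down, z forward; pixel columns grow to the right and rows downward; lengths in m; the calibration is good to about 2 mm. A picture is of the moment at which its call begins. There is no depth.
- bot.job_done(): hands the job in; it is judged then, once.
Trained networks look in a picture, given as the dict that the camera call returned (one of the last four; its "shot" number tells which), for a name from the list of things; names that differ only in an ending like _2 or _b are one class to them, and where a whole thing is asked for, a point or a joint stands for the part that bears it (a point fixed in the world has none). Each returns a list of dicts, best first, with "conf" (0 to 1); they miss things now and then, are a little off and sometimes report something else, mostly with a low value. They report only what shows in the picture. A call takes as long as a camera call. They do not tell look-alikes from the thing itself.
- finder.recognise(target, picture): "uv" ([column, row] in pixels, amid what is visible of it).
- finder.place_of(target, picture): "uv" ([column, row] in pixels: a listed point, or the origin of a listed thing).
The state is a dict: "time": time; "joint_positions": joint angles; "qd": joint speeds; "joint_efforts": joint torques, N m; "tcp_pos": TCP position; "tool_rot": TCP orientation; "ft_force": force on the tool from outside, world axes, zero at the start; "wrist_torque": the same for the moment, N m; "width": finger opening in m; "grip_force": force on a finger pad.
Only numpy, scipy, OpenCV 4.12 (cv2) and the standard library are available. Lean on these libraries where they do the work, as an engineer would, in place of code of your own. Each camera call takes 0.05 s, during which the arm holds its last target. There are 200 camera calls.

TASK

Move the loaded tray from the counter onto the washing machine without carrying it: raise its leading end just over the edge of the machine's slightly higher top, draw it across without jamming it on the edge or upsetting the bottle and jar, and set it down flat on the machine. Then slide it up to the little drawer unit and press it gently home against the unit's flat side, square and centred, feeling for the contact: hold a light push there of about 6 N beyond what the sliding takes, and never more than 12 N. Let go and leave everything else as it stands.

Things in the scene. Friction and masses are not known exactly. Their poses are not given: they have to be found in the camera images.
- tray: Loose wooden tray, 160 mm wide (x) by 220 mm long (y), walls 26 mm high, about 0.75 kg loaded. Origin: centre of the underside; z up. Starts on the counter (z = 0), its -y end towards the machine. Over each end a round steel bar handle, 10 mm thick, along x, 100 mm between its posts, 62 mm above the underside. Bottle and jar stand loose side by side at its middle
- handle_a (a point): Middle of the axis of the bar handle over the tray's +y end (away from the machine at the start), 8 mm in from that end, 62 mm above the underside; axes as the tray's
- handle_b (a point): Middle of the axis of the bar handle over the tray's -y end (towards the machine), 8 mm in from that end, 62 mm above the underside; axes as the tray's
- end_a (a point): Lower edge of the tray's +y end, at the middle: on the underside, at the outer face of the end wall
- end_b (a point): Lower edge of the tray's -y end, at the middle: on the underside, at the outer face of the end wall
- softener: Capped white plastic bottle, 58 mm across, 150 mm tall, standing loose on the tray's floor at its -x side. Origin: centre of its foot; z along the bottle
- salts: Glass jar with a black lid, 60 mm across, 85 mm tall, standing loose on the tray's floor at its +x side. Origin: centre of its foot; z along the jar
- machine: Washing machine, fixed, standing on the floor beside the counter at the robot's right: flat white top 550 mm (x) by 600 mm (y), edge rounded 6 mm. Origin: centre of its top surface, which stands 16 to 24 mm above the counter. A gap of a few mm to 25 mm parts it from the counter, which ends at y = -0.10
- machine_edge (a point): A point of the upper edge of the machine's top on the side towards the counter (its +y edge, which runs along the machine's x); at the height of the top surface
- drawer_unit: White laminate unit with two small drawers, standing on the machine's top and too heavy to shift (fixed): 260 mm (x) by 180 mm (y), 100 mm high. Its drawers face away from the robot (+x); its flat +y side faces the counter. Origin: centre of its foot; axes turn with the unit
- unit_side (a point): Middle of the foot of the drawer unit's flat +y side, where the tray's -y end must come to rest (axes as the unit's: y points out of the side towards the counter, x along it)
- hair_dryer: Black hair dryer lying on the counter; leave alone
- spray: White bottle 64 mm across, 190 mm tall, standing on the counter; leave alone
- soap_dish: White ceramic dish 85 x 120 x 22 mm on the counter; leave alone
- tumbler: White ceramic cup 72 mm across, 100 mm tall, on the counter; leave alone
- tablet_box: Cardboard box 70 x 130 x 90 mm on the counter; leave alone
- cream_jar: Low amber jar 68 mm across, 50 mm tall, on the machine beyond the tray's path; leave alone
- bleach: White bottle 72 mm across, 210 mm tall, on the machine beyond the tray's path; leave alone
- hair_brush: Wooden brush lying on the counter; leave alone
Things that resemble listed ones, but are neither listed nor needed, are in the scene too. Leave any red look-alike of the salts alone.

How it is judged:
By the outcome, as a careful person would: the job done as asked, in the order asked, and still so for the second after the job is handed in, with the robot touching nothing.
It also fails if it takes over 72 s, if anything falls off the work surface, if the arm or the gripper's body presses on something with over 40 N, if the wrist force passes 120 N, or if a joint passes its speed limit or range.

## Working session

There is one attempt and no reset: what is moved stays moved. The work goes in short steps, Python scripts to look and compute and a shell command to move; the robot and the scene stay as the last step left them, time stands still between calls to the robot, and variables do not carry over. Pictures are saved under pics/ and viewed, at most 15 in all, crops included, and the job is handed in when it is done.

```bash
ls; mkdir -p pics; cat > h.py <<'E'
import numpy as np, cv2
from plant import telemetry, read_camera, bot, finder
def ray(p,uv):
    E=np.array(p["extrinsics"]); d=np.array([(uv[0]-p["cx"])/p["fx"],(uv[1]-p["cy"])/p["fy"],1.])
    return E[:3,3],E[:3,:3]@d
def onz(p,uv,z):
    o,d=ray(p,uv); return o+d*(z-o[2])/d[2]
def tri(obs):
    A=np.zeros((3,3));b=np.zeros(3)
    for p,uv in obs:
        o,d=ray(p,uv); d=d/np.linalg.norm(d); P=np.eye(3)-np.outer(d,d); A+=P;b+=P@o
    x=np.linalg.solve(A,b)
    r=[np.linalg.norm((np.eye(3)-np.outer(d,d)/(d@d))@(x-o)) for o,d in (ray(p,uv) for p,uv in obs)]
    return x,max(r)
E
cat > a.py <<'E'
from h import *
np.set_printoptions(precision=4,suppress=True)
ps={n:read_camera(n) for n in("scene","top")}
for n,p in ps.items(): cv2.imwrite(f"pics/{n}0.png",p["frame"]); print(n,np.array(p["extrinsics"])[:3,3])
for t in "handle_a handle_b end_a end_b tray softener salts machine machine_edge drawer_unit unit_side cream_jar bleach".split():
    o=[]
    for n,p in ps.items():
        r=finder.place_of(t,p)
        if r:
            o.append((p,r[0]["uv"]))
        print(t,n,[(np.round(q["uv"]).tolist(),round(q["conf"],2)) for q in r[:2]])
    if len(o)==2: print("   ",*tri(o))
print(telemetry.get_state())
E
python3 a.py
```

```text
pics
scene [1.2176 0.4937 1.5217]
top [0.2654 0.0487 1.3248]
handle_a scene [([367.0, 214.0], 0.9), ([326.0, 180.0], 0.83)]
handle_a top [([332.0, 228.0], 0.77), ([269.0, 227.0], 0.65)]
    [ 0.4453  0.0705 -0.056 ] 0.10028093637892603
handle_b scene [([367.0, 214.0], 0.9), ([326.0, 180.0], 0.83)]
handle_b top [([332.0, 228.0], 0.77), ([269.0, 227.0], 0.65)]
    [ 0.4453  0.0705 -0.056 ] 0.10028093637892603
end_a scene [([326.0, 190.0], 0.81), ([367.0, 225.0], 0.8)]
end_a top [([271.0, 230.0], 0.74), ([334.0, 230.0], 0.59)]
    [0.4913 0.109  0.156 ] 0.08087262092021133
end_b scene [([326.0, 190.0], 0.81), ([367.0, 225.0], 0.8)]
end_b top [([271.0, 230.0], 0.74), ([334.0, 230.0], 0.59)]
    [0.4913 0.109  0.156 ] 0.08087262092021133
tray scene [([347.0, 204.0], 0.77), ([226.0, 126.0], 0.44)]
tray top [([302.0, 228.0], 0.85)]
    [ 0.4676  0.0865 -0.0038] 0.0055997069090432845
softener scene [([350.0, 195.0], 0.73)]
softener top [([300.0, 240.0], 0.61)]
    [0.427  0.0857 0.0119] 0.004929848004570975
salts scene [([318.0, 228.0], 0.89), ([292.0, 219.0], 0.62)]
salts top [([278.0, 272.
[... 868 characters left out ...]
470301417311746
bleach scene [([225.0, 189.0], 0.77)]
bleach top [([409.0, 158.0], 0.71), ([299.0, 228.0], 0.39)]
    [ 0.7011 -0.3274  0.0124] 0.000618225664218383
{'time': 1.4, 'joint_positions': array([-1.2238,  0.5757,  0.0249,  1.4371, -0.015 ,  1.129 , -0.0565]), 'qd': array([-0.0008,  0.0005, -0.0011,  0.0004, -0.0005,  0.0005,  0.0002]), 'joint_efforts': array([  0.    , -76.5488,   2.2487, -28.6295,   0.0153,   0.0029,
        -0.    ]), 'tcp_pos': array([0.2819, 0.6133, 0.2313]), 'tool_rot': array([-0.    ,  0.2137,  0.9769,  0.    ]), 'ft_force': array([-0.2766, -0.3328,  0.2147]), 'wrist_torque': array([-0.0204,  0.0272, -0.0045]), 'grip_force': 0.0, 'width': 0.08530817986717272}
```

View images.

View pics/scene0.png

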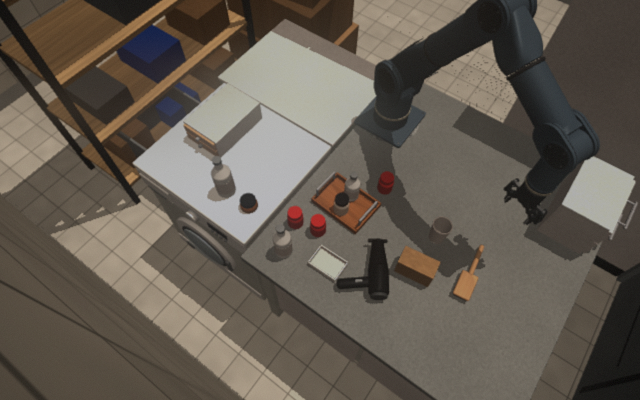

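View pics/top0.png

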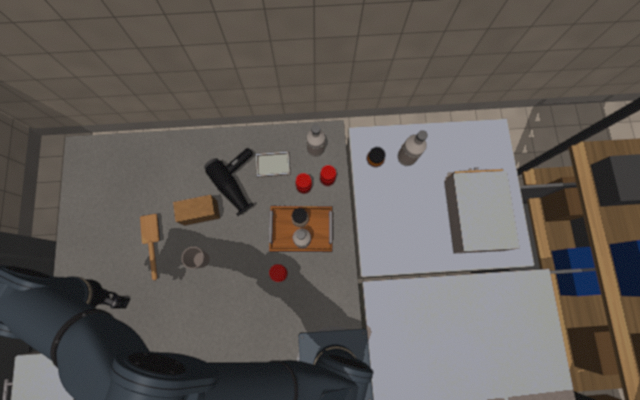

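```bash
cat > b.py <<'E'
from h import *
np.set_printoptions(precision=4,suppress=True)
import sys
from types import SimpleNamespace
# static calibration via fresh pictures
s=read_camera("scene");t=read_camera("top")
for nm,a,b in [("h(+y)",(367,214),(269,227)),("h(-y)",(326,180),(332,228)),("e(+y)",(367,225),(271,230)),("e(-y)",(326,190),(334,230))]:
    print(nm,*tri([(s,a),(t,b)]))
E
python3 b.py
```

```text
h(+y) [0.4747 0.1908 0.0414] 0.0031808395873609164
h(-y) [ 0.4527 -0.0204  0.0543] 0.0020795211369263353
e(+y) [ 0.475   0.1967 -0.0422] 0.0005048871781931529
e(-y) [ 0.4536 -0.0254 -0.0216] 0.008476940432536039
```

The scene shows the tray (≈(345,203) in scene, ≈(302,228) in top). The drawer unit is at top ≈(487,212), and the machine edge runs ≈(348,127)–(362,275). There are red look-alikes beside the tray. I'm moving above the tray for a close look.

```bash
python3 -m crank '[{"travel":[18,-60,20],"yaw":0.1,"claw":100},{"travel":[35,-118,40],"yaw":0.2,"claw":100},{"travel":[52,-176,60],"yaw":0.3,"claw":100},{"travel":[68,-234,80],"yaw":0.4,"claw":100},{"travel":[85,-293,80],"yaw":0.43,"claw":100},{"travel":[102,-352,80],"yaw":0.43,"claw":100},{"travel":[119,-411,80],"yaw":0.43,"claw":100},{"travel":[136,-470,80],"yaw":0.43,"claw":100},{"travel":[153,-528,80],"yaw":0.43,"claw":100},{"travel":[178,-570,80],"yaw":0.43,"claw":100}]' 40
python3 - <<'E'
from h import *
s=telemetry.get_state();print(s["time"],s["joint_positions"],s["tcp_pos"],s["tool_rot"],s["ft_force"])
p=read_camera("wrist");cv2.imwrite("pics/w1.png",p["frame"]);print(p["extrinsics"])
for t in("handle_a","end_a","softener","salts","machine_edge","unit_side"):
    print(t,[(np.round(q["uv"]).tolist(),round(q["conf"],2),np.round(onz(p,q["uv"],dict(handle_a=.062,end_a=0,softener=.005,salts=.005).get(t,.02)),4)) for q in finder.place_of(t,p)[:3]])
E
```

```text
time: 2.75
tcp_pos: [0.4599, 0.0406, 0.3119]
tool_rot: [0.001, 0.001, 1.0, 0.0]
ft_force: [1.0, 0.8, 0.5]
width: 0.0856
grip_force: 0.0
2.75 [-0.33466882  0.1844924   0.17697212  1.8445367  -0.03591568  1.11462896
  1.4233396 ] [0.45989053 0.04055063 0.31187801] [5.01866844e-04 1.30584874e-03 9.99999020e-01 5.17728911e-05] [0.99591078 0.84249133 0.48861318]
[[ 1.67714629e-03  9.65193992e-01  2.61529627e-01  3.94794860e-01]
 [ 9.99998496e-01 -1.73419122e-03 -1.26670977e-05  3.93186269e-02]
 [ 4.41316176e-04  2.61529255e-01 -9.65195449e-01  4.53422516e-01]
 [ 0.00000000e+00  0.00000000e+00  0.00000000e+00  1.00000000e+00]]
handle_a [([451.0, 179.0], 0.8, array([0.4715, 0.1845, 0.062 ])), ([269.0, 166.0], 0.79, array([ 0.4572, -0.0166,  0.062 ])), ([354.0, 192.0], 0.51, array([0.4866, 0.0774, 0.062 ]))]
end_a [([442.0, 167.0], 0.97, array([0.4686, 0.1951, 0.    ])), ([272.0, 160.0], 0.76, array([ 0.4595, -0.0216,  0.    ]))]
softener [([353.0, 132.0], 0.59, array([0.424 , 0.0798, 0.005 ]))]
salts [([354.0, 191.0], 0.77, array([0.499 , 0.0822, 0.005 ])), ([430.0, 39.0], 0.61, array([0.3191, 0.1658, 0.005 ])), ([339.0, 277.0], 0.57, array([0.6188, 0.0654, 0.005 ]))]
machine_edge [([195.0, 164.0], 0.59, array([ 0.4607, -0.1128,  0.02  ]))]
unit_side []
```

View pics/w1.png

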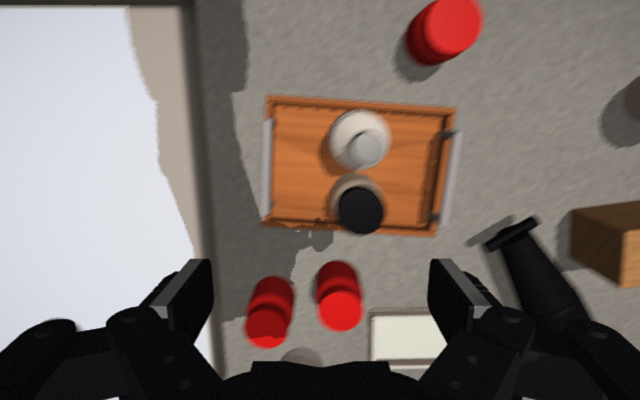

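The wrist view shows the tray at columns 262–458 and rows 97–235. handle_b is at (268,166), handle_a at (451,179), with a yaw of about −0.06. The machine edge is near column 195. Next I'll descend onto handle_b.

```bash
python3 -m crank '[{"travel":[-3,-57,0],"yaw":-0.06,"claw":80},{"travel":[-3,-57,-60],"yaw":-0.06,"claw":70},{"travel":[-3,-57,-120],"yaw":-0.06,"claw":70},{"travel":[-3,-57,-180],"yaw":-0.06,"claw":70},{"travel":[-3,-57,-230],"yaw":-0.06,"claw":70},{"travel":[-3,-57,-255],"yaw":-0.06,"claw":70},{"travel":[-3,-57,-270],"yaw":-0.06,"claw":70},{"travel":[-3,-57,-270],"yaw":-0.06,"claw":70}]' 40
python3 - <<'E'
from h import *
p=read_camera("wrist");cv2.imwrite("pics/w2.png",p["frame"])
for t in("handle_b","machine_edge"):
    print(t,[(np.round(q["uv"]).tolist(),round(q["conf"],2),np.round(onz(p,q["uv"],dict(handle_b=.062).get(t,.02)),4)) for q in finder.place_of(t,p)[:3]])
E
```

```text
time: 4.1
tcp_pos: [0.4562, -0.0125, 0.0405]
tool_rot: [-0.001, 0.029, 1.0, 0.0]
ft_force: [0.2, -0.7, -0.5]
width: 0.0596
grip_force: 0.0
handle_b [([313.0, 291.0], 0.79, array([ 0.457 , -0.0163,  0.062 ]))]
machine_edge [([122.0, 270.0], 0.83, array([ 0.4629, -0.1118,  0.02  ]))]
```

View pics/w2.png

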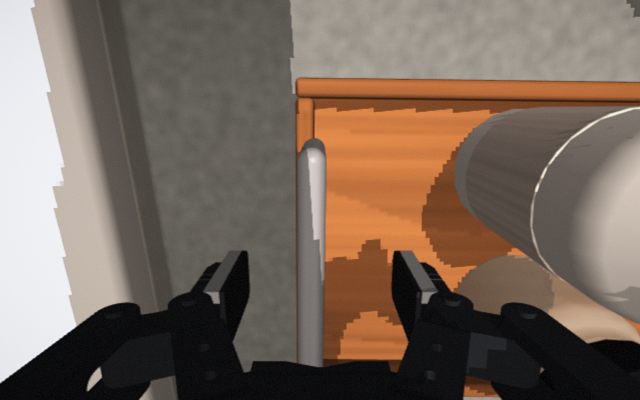

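The bar sits between the pads at column 313, with the pads centred at about 322. I'm closing on it.

```bash
python3 -m crank '[{"travel":[0,-4,2],"yaw":0,"claw":40},{"travel":[0,-4,2],"yaw":0,"claw":0},{"travel":[0,-4,2],"yaw":0,"claw":0},{"travel":[0,-4,2],"yaw":0,"claw":0},{"travel":[0,-4,2],"yaw":0,"claw":0}]' 40
python3 - <<'E'
from h import *
np.set_printoptions(precision=4,suppress=True)
s=read_camera("scene");t=read_camera("top")
E=np.array(t["extrinsics"]);print(E[:3,:3])
print("edge pts",onz(t,(348,127),.02),onz(t,(362,275),.02))
print("unit top",[onz(t,q,.12)[:2] for q in [(455,172),(460,250),(510,169),(518,247)]])
cv2.imwrite("pics/u.png",np.hstack([cv2.resize(t["frame"][140:290,340:540],(400,300),interpolation=cv2.INTER_CUBIC),cv2.resize(s["frame"][70:220,130:330],(400,300),interpolation=cv2.INTER_CUBIC)]))
for n in("unit_side","drawer_unit","machine","machine_edge"):
    a=finder.place_of(n,s)[:1];b=finder.place_of(n,t)[:1]
    if a and b: print(n,a[0]["uv"],b[0]["uv"],*tri([(s,a[0]["uv"]),(t,b[0]["uv"])]), onz(t,b[0]["uv"],.02))
print(telemetry.get_state()["time"])
E
```

```text
time: 4.88
tcp_pos: [0.4571, -0.0176, 0.0438]
tool_rot: [0.0, 0.031, 1.0, 0.0]
ft_force: [-0.9, 0.9, 8.1]
width: 0.0085
grip_force: 39.0
[[-0.0668 -0.9736  0.2183]
 [-0.9978  0.0643 -0.0186]
 [ 0.004  -0.219  -0.9757]]
edge pts [ 0.8338 -0.1126  0.02  ] [ 0.2903 -0.1142  0.02  ]
unit top [array([ 0.6055, -0.4448]), array([ 0.3458, -0.4223]), array([ 0.6038, -0.6312]), array([ 0.3429, -0.6099])]
unit_side [242.0, 138.3] [447.9, 216.4] [ 0.473  -0.437   0.0152] 0.0012351934701333837 [ 0.4727 -0.4365  0.02  ]
drawer_unit [227.5, 129.0] [470.3, 215.0] [ 0.4728 -0.5173  0.0165] 0.0006632122025468611 [ 0.4725 -0.5165  0.02  ]
machine [230.9, 153.1] [435.6, 197.0] [ 0.5524 -0.4164  0.008 ] 0.009679345024237597 [ 0.5457 -0.4026  0.02  ]
machine_edge [306.6, 174.6] [354.4, 226.5] [ 0.4593 -0.1048  0.0214] 0.0020535746108069648 [ 0.4587 -0.1031  0.02  ]
5.375
```

View pics/u.png

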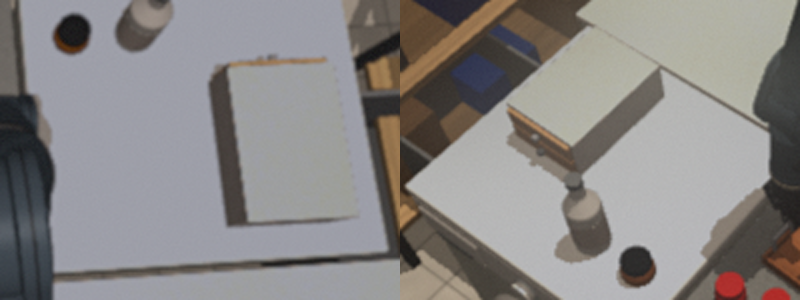

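```bash
python3 -m crank '[{"travel":[0,0,4],"yaw":0,"claw":0},{"travel":[0,0,10],"yaw":0,"claw":0},{"travel":[0,0,18],"yaw":0,"claw":0},{"travel":[0,0,26],"yaw":0,"claw":0},{"travel":[0,0,31],"yaw":0,"claw":0},{"travel":[0,0,33],"yaw":0,"claw":0},{"travel":[0,-3,33],"yaw":0,"claw":0},{"travel":[0,-10,33],"yaw":0,"claw":0},{"travel":[0,-18,33],"yaw":0,"claw":0},{"travel":[0,-24,33],"yaw":0,"claw":0}]'
python3 - <<'E'
from h import *
p=read_camera("wrist");s=read_camera("scene")
cv2.imwrite("pics/w3.png",np.hstack([cv2.resize(p["frame"],(480,300)),cv2.resize(s["frame"][130:280,260:420],(320,300))]))
E
```

```text
time: 6.62
tcp_pos: [0.4567, -0.0426, 0.0762]
tool_rot: [-0.0, 0.031, 1.0, -0.0]
ft_force: [0.0, 0.5, -5.6]
width: 0.0081
grip_force: 38.9
```

View pics/w3.png

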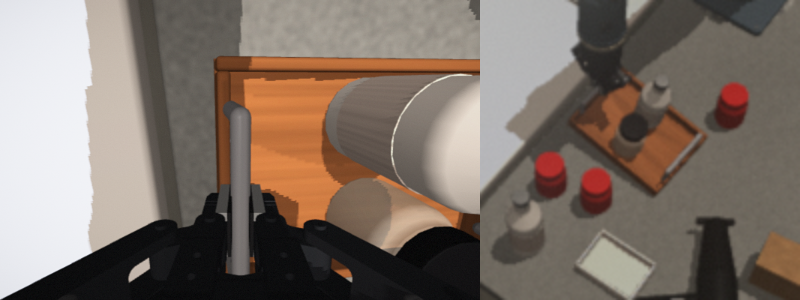

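The tray is gripped and its leading end is raised, with the bottle and jar upright. Next I draw it over the edge.

```bash
python3 -m crank '[{"travel":[0,-8,0],"yaw":0,"claw":0},{"travel":[1,-20,0],"yaw":0,"claw":0},{"travel":[2,-32,0],"yaw":0,"claw":0},{"travel":[3,-44,0],"yaw":0,"claw":0},{"travel":[4,-56,0],"yaw":0,"claw":0},{"travel":[5,-68,0],"yaw":0,"claw":0},{"travel":[6,-80,0],"yaw":0,"claw":0},{"travel":[7,-92,0],"yaw":0,"claw":0},{"travel":[8,-104,0],"yaw":0,"claw":0},{"travel":[8,-110,0],"yaw":0,"claw":0}]'
```

```text
time: 7.98
tcp_pos: [0.4649, -0.1527, 0.0763]
tool_rot: [0.0, 0.031, 1.0, -0.0]
ft_force: [0.5, 1.4, -4.7]
width: 0.0084
grip_force: 39.0
```

```bash
python3 -m crank '[{"travel":[0,-8,0],"yaw":0,"claw":0},{"travel":[1,-20,0],"yaw":0,"claw":0},{"travel":[2,-32,0],"yaw":0,"claw":0},{"travel":[3,-44,0],"yaw":0,"claw":0},{"travel":[4,-56,0],"yaw":0,"claw":0},{"travel":[5,-68,0],"yaw":0,"claw":0},{"travel":[6,-80,0],"yaw":0,"claw":0},{"travel":[7,-92,0],"yaw":0,"claw":0},{"travel":[8,-104,0],"yaw":0,"claw":0},{"travel":[8,-115,0],"yaw":0,"claw":0}]'
python3 - <<'E'
from h import *
p=read_camera("wrist");s=read_camera("scene")
cv2.imwrite("pics/w4.png",np.hstack([cv2.resize(p["frame"],(480,300)),cv2.resize(s["frame"][100:250,230:390],(320,300))]))
E
```

```text
time: 9.22
tcp_pos: [0.4729, -0.2675, 0.0762]
tool_rot: [-0.0, 0.03, 1.0, -0.0]
ft_force: [-0.2, 2.5, -1.7]
width: 0.0084
grip_force: 39.3
```

View pics/w4.png

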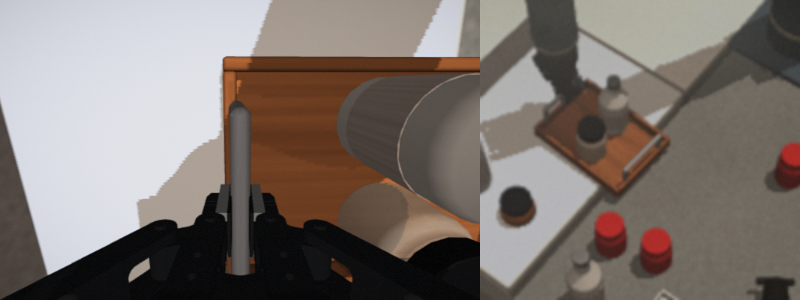

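Both bottle and jar are upright, and the tray's centre is past the edge. I'll lower the leading end while drawing it on.

```bash
python3 -m crank '[{"travel":[0,-6,-1],"yaw":0,"claw":0},{"travel":[0,-15,-3],"yaw":0,"claw":0},{"travel":[1,-26,-5],"yaw":0,"claw":0},{"travel":[1,-37,-7],"yaw":0,"claw":0},{"travel":[2,-48,-9],"yaw":0,"claw":0},{"travel":[2,-59,-10],"yaw":0,"claw":0},{"travel":[3,-70,-10],"yaw":0,"claw":0},{"travel":[3,-81,-10],"yaw":0,"claw":0},{"travel":[3,-87,-10],"yaw":0,"claw":0},{"travel":[3,-87,-10],"yaw":0,"claw":0}]'
```

```text
time: 10.58
tcp_pos: [0.4771, -0.3543, 0.0676]
tool_rot: [0.001, 0.03, 1.0, -0.0]
ft_force: [0.6, 4.9, 11.4]
width: 0.0084
grip_force: 40.4
```

```bash
python3 -m crank '[{"travel":[0,0,-1],"yaw":0,"claw":0},{"travel":[0,0,-1],"yaw":0,"claw":0}]'
```

```text
time: 10.82
tcp_pos: [0.4772, -0.3544, 0.0672]
tool_rot: [0.002, 0.03, 1.0, -0.001]
ft_force: [-0.6, 5.0, 16.7]
width: 0.0084
grip_force: 42.2
```

The tray is seated on the machine and I'm pressing slightly. I'll ease the pressure, let go and back off upward.

```bash
python3 -m crank '[{"travel":[0,0,2],"yaw":0,"claw":0},{"travel":[0,0,3],"yaw":0,"claw":0},{"travel":[0,0,3],"yaw":0,"claw":15},{"travel":[0,0,3],"yaw":0,"claw":45},{"travel":[0,0,3],"yaw":0,"claw":45},{"travel":[0,0,3],"yaw":0,"claw":45},{"travel":[0,0,30],"yaw":0,"claw":45},{"travel":[0,0,90],"yaw":0,"claw":45},{"travel":[0,0,150],"yaw":0,"claw":45},{"travel":[0,0,190],"yaw":0,"claw":60}]'
python3 - <<'E'
from h import *
for k in range(1):
    p=read_camera("wrist");cv2.imwrite("pics/w5.png",p["frame"])
for t,z in(("handle_a",.085),("end_a",.023),("softener",.028),("salts",.028),("unit_side",.023),("machine_edge",.023)):
    print(t,[(np.round(q["uv"]).tolist(),round(q["conf"],2),np.round(onz(p,q["uv"],z),4)) for q in finder.place_of(t,p)[:3]])
np.save("w5.npy",p,allow_pickle=True)
E
```

```text
time: 12.08
tcp_pos: [0.4762, -0.3541, 0.2584]
tool_rot: [0.001, 0.03, 1.0, -0.001]
ft_force: [1.1, -0.1, 0.3]
width: 0.0514
grip_force: 0.0
handle_a [([548.0, 186.0], 0.74, array([ 0.4916, -0.1521,  0.085 ])), ([416.0, 170.0], 0.67, array([ 0.4702, -0.2702,  0.085 ])), ([325.0, 181.0], 0.56, array([ 0.4752, -0.3512,  0.085 ]))]
end_a [([313.0, 171.0], 0.9, array([ 0.4766, -0.3635,  0.023 ])), ([518.0, 172.0], 0.74, array([ 0.49  , -0.1459,  0.023 ]))]
softener [([414.0, 132.0], 0.63, array([ 0.4416, -0.2574,  0.028 ]))]
salts [([417.0, 204.0], 0.86, array([ 0.518, -0.254,  0.028]))]
unit_side [([245.0, 173.0], 0.64, array([ 0.4745, -0.4355,  0.023 ]))]
machine_edge [([553.0, 140.0], 0.72, array([ 0.4593, -0.1128,  0.023 ]))]
```

View pics/w5.png

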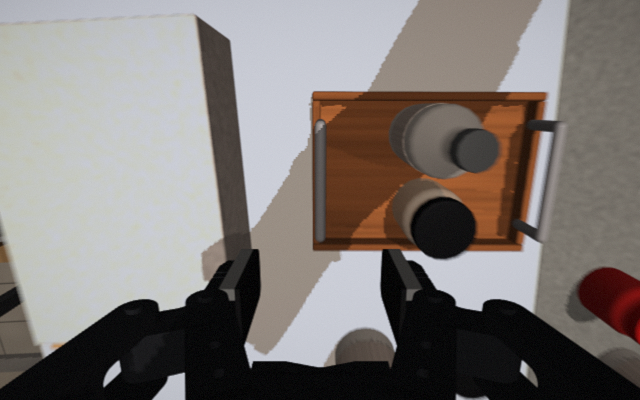

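The tray is flat on the machine, at columns 313–547. The foot of the unit side runs (231,40)→(250,248) and its top edge runs from (195,14). Next I'll fit these lines and get the final pose.

```bash
cat > fit.py <<'E'
from h import *
np.set_printoptions(precision=4,suppress=True)
p=np.load("w5.npy",allow_pickle=True).item()
g=cv2.GaussianBlur(cv2.cvtColor(p["frame"],cv2.COLOR_BGR2GRAY).astype(float),(3,3),0); d=np.gradient(g,axis=1)
def vedge(rows,c0,c1,sign):
    P=[]
    for r in rows:
        a,b=c0(r),c1(r); w=np.clip(sign*d[r,a:b],0,None); k=int(np.argmax(w))
        l=max(k-2,0); s=w[l:k+3]; P.append((a+l+(s@np.arange(len(s)))/s.sum(),r))
    return np.array(P)
def rep(n,P,z):
    X=np.array([onz(p,q,z)[:2] for q in P]); m=np.polyfit(X[:,0],X[:,1],1)
    res=X[:,1]-np.polyval(m,X[:,0]); k=abs(res)<2*np.std(res)+1e-4; m=np.polyfit(X[k,0],X[k,1],1)
    print(n,"yaw",np.arctan(m[0]),"y at x=.475",np.polyval(m,.475),"res",np.std(res[k])); return m
f=lambda r:int(231+(r-40)*19/208)
rep("foot",vedge(range(55,200),lambda r:f(r)-9,lambda r:f(r)+10,1),.023)
t=lambda r:int(195+(r-14)*38/260)
P=vedge(range(30,240),lambda r:t(r)-10,lambda r:t(r)+11,-1);print(P[::40])
rep("top",P,.123)
rep("tray end b wall top",vedge(range(100,240),lambda r:305,lambda r:319,-1),.049)
print("mach edge");rep("me",vedge(range(10,130),lambda r:int(569-(r)*.1)-12,lambda r:int(569-r*.1)+12,-1),.023)
for n,q,z in[("foot corner",(231,40),.023),("top corner",(195,14),.123),("tray -x-y wall top",(313,93),.049),("tray +x-y",(313,249),.049),("tray -x+y",(546,94),.049),("tray +x+y",(522,250),.049)]: print(n,onz(p,q,z))
E
python3 fit.py; python3 - <<'E'
import cv2
f=cv2.imread('pics/w5.png');cv2.imwrite('pics/c5.png',cv2.resize(f[0:270,170:340],(510,600),interpolation=cv2.INTER_NEAREST))
E
```

```text
foot yaw -0.013920297307462566 y at x=.475 -0.43720729703908184 res 6.132736009393533e-05
[[197.2387  30.    ]
 [202.1072  70.    ]
 [207.0933 110.    ]
 [212.2032 150.    ]
 [217.6313 190.    ]
 [222.1118 230.    ]]
top yaw -0.013042078169671635 y at x=.475 -0.43654402342294174 res 0.00010106836573689657
tray end b wall top yaw -0.055238888027040044 y at x=.475 -0.3638364689112662 res 0.0002199871455996171
mach edge
me yaw -0.006035459390886074 y at x=.475 -0.11268611292564937 res 0.0009563643620097603
foot corner [ 0.3439 -0.434   0.023 ]
top corner [ 0.3435 -0.435   0.123 ]
tray -x-y wall top [ 0.3985 -0.3575  0.049 ]
tray +x-y [ 0.5545 -0.3677  0.049 ]
tray -x+y [ 0.4124 -0.1403  0.049 ]
tray +x+y [ 0.5686 -0.1489  0.049 ]
```

View pics/c5.png

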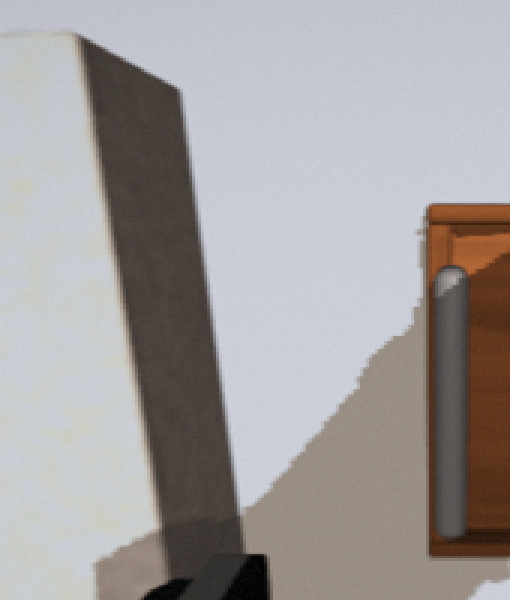

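The unit yaw is ≈−0.0135, with its side centre at (0.474, −0.437). The tray yaw is ≈−0.055, with its centre at (0.4835, −0.2535). I'm going to handle_a now.

```bash
python3 -m crank '[{"travel":[4,60,5],"yaw":0,"claw":60},{"travel":[8,120,5],"yaw":0,"claw":60},{"travel":[12,175,5],"yaw":0,"claw":60},{"travel":[13,203,0],"yaw":0,"claw":60},{"travel":[13,203,-55],"yaw":0,"claw":60},{"travel":[13,203,-115],"yaw":0,"claw":60},{"travel":[13,203,-160],"yaw":0,"claw":60},{"travel":[13,203,-182],"yaw":0,"claw":60},{"travel":[13,203,-190],"yaw":0,"claw":60},{"travel":[13,203,-190],"yaw":0,"claw":60}]' 40
python3 - <<'E'
from h import *
p=read_camera("wrist");cv2.imwrite("pics/w6.png",p["frame"])
for q in finder.place_of("handle_a",p)[:2]: print(q["uv"],q["conf"],onz(p,q["uv"],.085))
E
```

```text
time: 13.68
tcp_pos: [0.4885, -0.1506, 0.0649]
tool_rot: [-0.001, 0.03, 1.0, 0.0]
ft_force: [0.6, -0.1, 0.0]
width: 0.0512
grip_force: 0.0
[320.2, 289.1] 0.58 [ 0.48929236 -0.15184801  0.085     ]
```

View pics/w6.png

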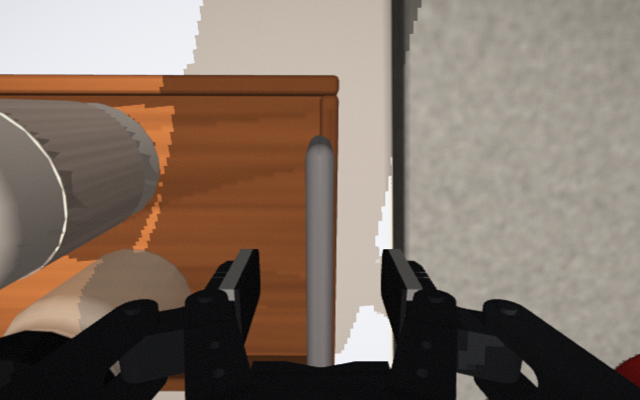

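The bar is centred between the pads at column 320. I'll close and read the forces.

```bash
python3 -m crank '[{"travel":[0,-1,3],"yaw":0,"claw":20},{"travel":[0,-1,3],"yaw":0,"claw":0},{"travel":[0,-1,3],"yaw":0,"claw":0},{"travel":[0,-1,3],"yaw":0,"claw":0}]' 40
```

```text
time: 14.28
tcp_pos: [0.4893, -0.1517, 0.0691]
tool_rot: [0.001, 0.03, 1.0, -0.0]
ft_force: [-1.6, 0.6, 8.3]
width: 0.0088
grip_force: 39.1
```

```bash
python3 -m crank '[{"travel":[0,0,2],"yaw":0,"claw":0},{"travel":[-1,-4,2],"yaw":0.005,"claw":0},{"travel":[-3,-10,2],"yaw":0.01,"claw":0},{"travel":[-5,-18,2],"yaw":0.02,"claw":0},{"travel":[-7,-26,2],"yaw":0.03,"claw":0},{"travel":[-9,-34,2],"yaw":0.04,"claw":0},{"travel":[-11,-42,2],"yaw":0.043,"claw":0},{"travel":[-12,-48,2],"yaw":0.043,"claw":0},{"travel":[-12,-50,2],"yaw":0.043,"claw":0},{"travel":[-12,-51,2],"yaw":0.043,"claw":0}]'
python3 - <<'E'
from h import *
s=read_camera("scene");t=read_camera("top");p=read_camera("wrist")
cv2.imwrite("pics/w7.png",np.hstack([p["frame"][:, :400],cv2.resize(t["frame"][150:290,340:480],(400,400))]))
print(telemetry.get_state()["ft_force"])
for n,c in(("s",s),("t",t),("w",p)):
    for k,z in(("end_b",.023),("handle_b",.085),("unit_side",.023)): print(n,k,[(np.round(q["uv"]).tolist(),round(q["conf"],2),np.round(onz(c,q["uv"],z)[:2],4)) for q in finder.place_of(k,c)[:2]])
np.save("w7.npy",p,allow_pickle=True)
E
```

```text
time: 15.52
tcp_pos: [0.4769, -0.2025, 0.0703]
tool_rot: [-0.0, 0.009, 1.0, 0.0]
ft_force: [0.1, 2.2, -2.9]
width: 0.0083
grip_force: 39.1
[ 0.93159036 -0.53720749 -3.43805899]
s end_b [([284.0, 168.0], 0.83, array([ 0.4898, -0.1987])), ([249.0, 141.0], 0.79, array([ 0.4701, -0.3983]))]
s handle_b [([245.0, 131.0], 0.64, array([ 0.4722, -0.4093])), ([285.0, 161.0], 0.62, array([ 0.4916, -0.1855]))]
s unit_side [([244.0, 138.0], 0.83, array([ 0.4702, -0.4255]))]
t end_b [([382.0, 220.0], 0.66, array([ 0.4752, -0.2018])), ([443.0, 216.0], 0.59, array([ 0.4737, -0.4195]))]
t handle_b [([447.0, 215.0], 0.63, array([ 0.4687, -0.4105])), ([386.0, 217.0], 0.46, array([ 0.4731, -0.2046]))]
t unit_side [([451.0, 217.0], 0.62, array([ 0.4691, -0.4449]))]
w end_b []
w handle_b [([321.0, 281.0], 0.6, array([ 0.477 , -0.2037]))]
w unit_side []
```

View pics/w7.png

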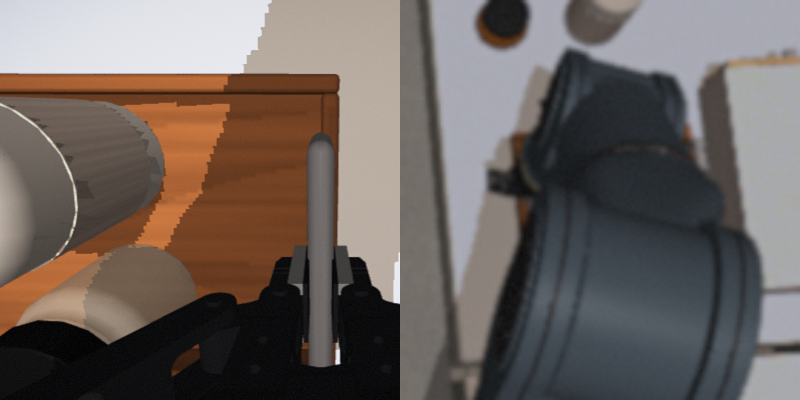

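```bash
python3 -m crank '[{"travel":[0,-1,-0.7],"yaw":0,"claw":0},{"travel":[0,-4,-0.7],"yaw":0,"claw":0},{"travel":[0,-8,-0.7],"yaw":0,"claw":0},{"travel":[0,-12,-0.7],"yaw":0,"claw":0},{"travel":[0,-14,-0.7],"yaw":0,"claw":0},{"travel":[0,-15,-0.7],"yaw":0,"claw":0},{"travel":[0,-16,-0.7],"yaw":0,"claw":0}]'
```

```text
time: 17.0
tcp_pos: [0.4769, -0.2186, 0.0696]
tool_rot: [-0.0, 0.009, 1.0, 0.0]
ft_force: [0.4, 1.9, -2.8]
width: 0.0081
grip_force: 39.1
```

```bash
python3 -m crank '[{"travel":[0,-0.5,0],"yaw":0,"claw":0},{"travel":[0,-1,0],"yaw":0,"claw":0},{"travel":[0,-1.5,0],"yaw":0,"claw":0},{"travel":[0,-2,0],"yaw":0,"claw":0}]'
```

```text
time: 17.5
tcp_pos: [0.4769, -0.2206, 0.0696]
tool_rot: [-0.0, 0.009, 1.0, 0.0]
ft_force: [0.2, 2.1, -3.5]
width: 0.0082
grip_force: 39.1
```

```bash
python3 -m crank '[{"travel":[0,-0.5,0],"yaw":0,"claw":0},{"travel":[0,-1,0],"yaw":0,"claw":0}]'
```

```text
time: 17.75
tcp_pos: [0.4769, -0.2217, 0.0696]
tool_rot: [0.0, 0.009, 1.0, -0.0]
ft_force: [0.5, 1.7, -3.5]
width: 0.0084
grip_force: 39.1
```

```bash
python3 -m crank '[{"travel":[0,0,-0.5],"yaw":0,"claw":0},{"travel":[0,-0.5,-0.8],"yaw":0,"claw":0},{"travel":[0,-0.5,-0.8],"yaw":0,"claw":0}]'
```

```text
time: 18.12
tcp_pos: [0.4769, -0.2218, 0.0691]
tool_rot: [0.0, 0.009, 1.0, 0.0]
ft_force: [-1.0, 4.5, 4.9]
width: 0.0083
grip_force: 39.9
```

```bash
python3 -m crank '[{"travel":[0,-0.5,0],"yaw":0,"claw":0},{"travel":[0,-1,0],"yaw":0,"claw":0}]'
```

```text
time: 18.38
tcp_pos: [0.4771, -0.2224, 0.0692]
tool_rot: [0.0, 0.009, 1.0, 0.0]
ft_force: [-1.6, 6.6, 5.7]
width: 0.0084
grip_force: 39.9
```

```bash
python3 -m crank '[{"travel":[0,-0.5,0],"yaw":0,"claw":0},{"travel":[0,-0.5,0],"yaw":0,"claw":0}]'
```

```text
time: 18.62
tcp_pos: [0.4772, -0.2228, 0.0692]
tool_rot: [0.0, 0.009, 1.0, 0.0]
ft_force: [-0.9, 6.0, 5.5]
width: 0.0081
grip_force: 40.0
```

The 6 N here is probably friction from pressing down (fz +5.5). I'll ease the height to take that off.

```bash
python3 -m crank '[{"travel":[0,0,0.6],"yaw":0,"claw":0},{"travel":[0,-0.5,0.6],"yaw":0,"claw":0}]'
```

```text
time: 18.88
tcp_pos: [0.4765, -0.2231, 0.0692]
tool_rot: [-0.001, 0.009, 1.0, 0.001]
ft_force: [-1.3, 7.9, 1.7]
width: 0.0084
grip_force: 39.6
```

```bash
python3 -m crank '[{"travel":[0,-0.4,0],"yaw":0,"claw":0},{"travel":[0,-0.8,0],"yaw":0,"claw":0}]'
```

```text
time: 19.12
tcp_pos: [0.4764, -0.2231, 0.0692]
tool_rot: [-0.001, 0.008, 1.0, 0.001]
ft_force: [-1.0, 10.2, 3.7]
width: 0.0085
grip_force: 39.8
```

Contact: the TCP stopped at y = −0.2231 while fy keeps building. I'll hold it there.

```bash
python3 -m crank '[{"travel":[0,0,0.2],"yaw":0,"claw":0},{"travel":[0,0,0.2],"yaw":0,"claw":0},{"travel":[0,0,0.2],"yaw":0,"claw":0}]'
python3 - <<'E'
from h import *
s=read_camera("scene");p=read_camera("wrist")
print(telemetry.get_state()["ft_force"],telemetry.get_state()["wrist_torque"])
cv2.imwrite("pics/w8.png",np.hstack([cv2.resize(p["frame"],(480,300)),cv2.resize(s["frame"][90:210,190:320],(320,300))]))
E
```

```text
time: 19.5
tcp_pos: [0.4762, -0.2232, 0.0692]
tool_rot: [-0.001, 0.008, 1.0, 0.001]
ft_force: [-2.0, 8.9, 0.0]
width: 0.0086
grip_force: 39.4
[-1.8159447   9.23409513  0.75569251] [1.86209971 0.37564486 0.0152155 ]
```

View pics/w8.png

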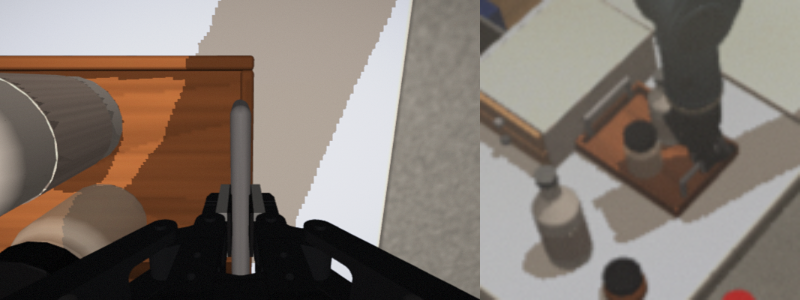

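The tray is against the unit with about 6 N beyond sliding (fy ≈ 9, fz ≈ 0). I'll hold this a second, then release and rise.

```bash
python3 -m crank '[{"travel":[0,0,0],"yaw":0,"claw":0},{"travel":[0,0,0],"yaw":0,"claw":0},{"travel":[0,0,0],"yaw":0,"claw":0},{"travel":[0,0,0],"yaw":0,"claw":0},{"travel":[0,0,0],"yaw":0,"claw":0},{"travel":[0,0,0],"yaw":0,"claw":0},{"travel":[0,0,0],"yaw":0,"claw":0},{"travel":[0,0,0],"yaw":0,"claw":0}]'
```

```text
time: 20.6
tcp_pos: [0.4761, -0.2232, 0.0692]
tool_rot: [-0.001, 0.008, 1.0, 0.001]
ft_force: [-1.4, 9.5, 1.7]
width: 0.0079
grip_force: 39.4
```

```bash
python3 -m crank '[{"travel":[0,0,0],"yaw":0,"claw":20},{"travel":[0,0,0],"yaw":0,"claw":45},{"travel":[0,0,0],"yaw":0,"claw":45},{"travel":[0,0,15],"yaw":0,"claw":45},{"travel":[0,0,60],"yaw":0,"claw":45},{"travel":[0,0,120],"yaw":0,"claw":45},{"travel":[0,0,180],"yaw":0,"claw":45},{"travel":[0,-55,200],"yaw":0,"claw":45},{"travel":[0,-110,200],"yaw":0,"claw":45},{"travel":[0,-120,200],"yaw":0,"claw":45}]'
python3 - <<'E'
from h import *
p=read_camera("wrist");cv2.imwrite("pics/w9.png",p["frame"]);np.save("w9.npy",p,allow_pickle=True)
for t,z in(("end_a",.023),("handle_a",.085),("softener",.028),("salts",.028),("unit_side",.023)):
    print(t,[(np.round(q["uv"]).tolist(),round(q["conf"],2),np.round(onz(p,q["uv"],z)[:2],4)) for q in finder.place_of(t,p)[:2]])
E
```

```text
time: 21.85
tcp_pos: [0.4753, -0.3492, 0.2708]
tool_rot: [0.0, 0.012, 1.0, -0.001]
ft_force: [-0.5, 0.8, -0.8]
width: 0.0386
grip_force: 0.0
end_a [([442.0, 167.0], 0.67, array([ 0.476 , -0.2182])), ([246.0, 166.0], 0.61, array([ 0.4701, -0.4323]))]
handle_a [([456.0, 178.0], 0.85, array([ 0.4766, -0.2248])), ([239.0, 179.0], 0.65, array([ 0.473 , -0.4257]))]
softener [([336.0, 130.0], 0.78, array([ 0.4338, -0.3329]))]
salts [([346.0, 200.0], 0.62, array([ 0.51  , -0.3226])), ([578.0, 291.0], 0.6, array([ 0.6277, -0.0487]))]
unit_side []
```

View pics/w9.png

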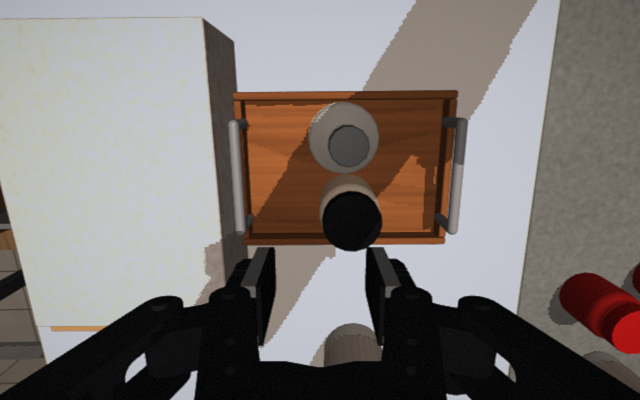

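Tray flush against the unit, bottle and jar upright. I'll check it's centred and square.

```bash
sed -e 's/w5.npy/w9.npy/' -e '/^f=/,$d' fit.py > fit9.py; cat >> fit9.py <<'E'
L=lambda x0,y0,x1,y1,w:(lambda r:int(x0+(r-y0)*(x1-x0)/(y1-y0))-w,lambda r:int(x0+(r-y0)*(x1-x0)/(y1-y0))+w+1)
rep("unit top",vedge(range(25,235),*L(203,18,226,250,8),-1),.123)
rep("tray +y wall top",vedge(range(100,240),*L(457,92,444,243,6),1),.049)
# -x and +x walls (horizontal edges): work on transpose
d=np.gradient(g,axis=0).T
def h(cols,r,s,z):
    P=vedge(cols,lambda c:r-6,lambda c:r+7,s)[:,::-1]; X=np.array([onz(p,q,z)[:2] for q in P]); m=np.polyfit(X[:,1],X[:,0],1); print("wall yaw",-np.arctan(m[0]),"x at y=-.327",np.polyval(m,-.327))
h(range(250,380),92,-1,.049); h(range(270,380),242,1,.049)
for n,q,z in[("foot corner",(235.5,40.5),.023),("top corner",(203,18),.123)]: print(n,onz(p,q,z))
E
python3 fit9.py
```

```text
unit top yaw -0.012860550571168788 y at x=.475 -0.4359806700105705 res 9.204353906067229e-05
tray +y wall top yaw -0.033985485237398735 y at x=.475 -0.22068085183586122 res 0.003571674600746801
wall yaw -0.014397223441773306 x at y=-.327 0.39520939291624646
wall yaw -0.041074472416232584 x at y=-.327 0.5555633697796285
foot corner [ 0.3439 -0.4328  0.023 ]
top corner [ 0.3453 -0.4337  0.123 ]
```

The tray is centred within about 1 mm and square within 0.002 rad, based on the clean wall fit.

```bash
python3 -c "from plant import bot; print(bot.job_done())"
```

```text
the job is handed in; nothing more can be done
None
```

The job is handed in: the tray is flat on the washing machine, square and centred against the drawer unit, pressed home with about 6 N beyond sliding (total wrist readings up to 10.2 N), with bottle and jar upright, the gripper clear, and no other item touched.

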